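Set the syringe pump's pusher to the gauge mark

TASK

On the white syringe pump, roll the black knurled thumbwheel with a fingertip until the pusher's pointer stands over the red gauge mark, so that the gap to the plunger closes only that far; then press the green button fully down and let it come up again. The pusher must be moved by the wheel alone, with nothing of the robot touching it, and the button may go down only while the pointer stands over the red mark. Leave the syringe lying in its saddles, do not pick anything up and leave the other things as they stand.

Things in the scene. Friction and masses are not known exactly. Their poses are not given: they have to be found in the camera images.
- pump: White syringe pump fixed to the table, 160 mm (its x) by 320 mm (its y), flat deck 60 mm above the table. Origin: centre of its underside. Its x points away from the robot (within 0.4 rad), its y to the robot's left. Blue pusher (top 101 mm above the table) and clear syringe lie along the robot's side (pump x = -45 mm), gauge strip, wheel and button beyond.
- wheel_top (a point): Highest point of the free knurled wheel, 96 mm above the table, at pump x = 41, y = 0 mm, fixed on the pump; point axes are the pump's. Black wheel with grey ribs, radius 28 mm, 24 mm wide, high grip, level axle along the pump's x that does not give. It turns easily (about 0.7 N at the rim): a fingertip pressed on the top with 3 to 15 N and moved level along the pump's y, up to 15 mm either side of the top, rolls it without slip.
- wheel (a joint): Wheel angle, rad, no stops within the work; grows as the top of the rim goes towards the pump's +y, which moves the pusher to +y and closes the gap (the other way opens it). 1 rad moves the pusher 12 mm, so 28 mm of rim travel moves it 12 mm. It may be rolled in several strokes and stays where it is left.
- pointer_tip (a point): Tip of the black pointer on the blue pusher block (40 x 20 mm), 70 mm above the table, 2 mm wide along the pump's y, at pump x = 4 mm; it slides along the pump's y only. It starts 15 to 65 mm from the mark, on its -y side. Point axes are the pump's.
- mark: Red gauge mark, a bar 8 mm wide along the pump's y, 22 mm long along its x (pump x = -2 to 20 mm), 4 mm high, under the pointer's path; fixed. Origin: at the middle of its 8 mm width, 1 mm above the deck, at pump x = 0. Axes are the pump's. The pointer is on the mark when its tip is within 4 mm of this origin along the pump's y.
- plunger_end (a point): Centre of the end disc (27 mm across) of the syringe's plunger, facing the pusher. The loose syringe, 29 mm thick, axis 80 mm above the table, lies along the pump's y in two saddles at pump x = -45 mm. The pusher's face, 10 mm ahead of the pointer, is still 7 mm or more short of it when the pointer is at the mark.
- lock (a joint): Green push button: 0 up, 0.006 m fully down, springs back; 1.5 N to start it, 5 N fully down.
- lock_top (a point): Centre of the green button's top face, 26 mm across, in a grey collar, 82 mm above the table (22 mm above the deck), at pump x = +41, y = +115 mm.
- vial: Loose amber vial, 22 mm across, 42 mm tall, standing on the deck near pump x = +46, y = -125 mm. Origin at its underside. Leave it alone.
- pills: Loose orange pill jar, 44 mm across, 75 mm tall, standing on the table beyond the pump. Origin at its underside. Leave it alone.
- spare: Loose capped spare syringe, 20 mm thick, 125 mm long along its y, lying on the table on the robot's side of the pump. Origin at its underside. Leave it alone.
- tape: Loose roll of white tape lying flat, 80 mm across, 25 mm high, to the left. Origin at its underside. Leave it alone.
- spirit: Loose white bottle with a blue label, 60 mm across, 130 mm tall, to the left. Origin at its underside. Leave it alone.
- pot: Loose steel bowl, 70 mm across, 60 mm high, to the right. Origin at its underside. Leave it alone.
- swabs: Loose green box, 70 x 110 mm, 45 mm high, to the right. Origin at its underside. Leave it alone.

How it is judged:
On the way, in this order (a step that is already met when the one before it is completed fails the run):
1. the pointer stands still over the red mark (y of pointer_tip in the frame of mark between -0.004 and 0.004 m and velocity of joint wheel between -0.1 and 0.1 rad/s), for 0.3 s.
2. the green button is pressed fully down (value of joint lock above 0.0045 m), for 0.05 s.
At the end, for the whole second after the job is handed in: The pointer tip rests within 4 mm of the middle of the red mark along the pump's length, the green button is up again (less than 1.5 mm down), the syringe's plunger end is within 6 mm and the other things within 30 mm of where they started (all of step 1 and value of joint lock below 0.0015 m and distance of plunger_end from where it was at the start of the episode below 0.006 m and distance of each of vial, pills, spare, tape, spirit, pot, swabs from where it was at the start of the episode below 0.03 m); the robot touches nothing.
It fails at once if the robot touched the pusher instead of the wheel (contact force between any of the fingers, the arm and pusher above 0.5 N).
It fails at once if the button was pressed while the pointer was off the mark (value of joint lock above 0.003 m and not (y of pointer_tip in the frame of mark between -0.004 and 0.004 m)).
It fails at once if the syringe was shoved or lifted (distance of plunger_end from where it was at the start of the episode above 0.006 m).
It fails at once if a bystander was moved or lifted (distance of any of vial, pills, spare, tape, spirit, pot, swabs from where it was at the start of the episode above 0.03 m).
It also fails if it takes over 72 s, if anything falls off the work surface, if the arm or the gripper's body presses on something with over 40 N, if the wrist force passes 120 N, or if a joint passes its speed limit or range.

ROBOT

A 6-joint arm with a two-finger parallel gripper is mounted at the origin on the work surface. World frame = base frame: x ahead of the robot, y to its left, z up, the work surface at z = 0. Lengths are in m, angles in rad, forces in N, time in s.
With the tool pointing down it reaches from about 0.425 to 0.95 m from the base axis. Payload 3.5 kg.
Tool frame: the origin (TCP) lies on the centre line of the jaws, within the pads' length; the fingertips stand 11 mm ahead of it and the grasp point (between the pads) lies 8 mm behind it; y points along the fingers, x is the direction in which the jaws open and shut, and the axes are right-handed (so a half turn about y gives the same grasp; the last joint's range is limited). The gripper opens to 85 mm and grips with 20 to 120 N. Pads are 22 mm wide; open, the fingers measure 114 mm over their backs; the gripper's body (76 mm by 85 mm) begins 54 mm behind the grasp point. The pads swing forward as they close: fully open they stand 13 mm farther back than shut.
Start: joints at [-1.337, 0.286, 1.577, -0, 1.279, -0.15], TCP at [0.253, -0.626, 0.242] pointing down, gripper open.
Joint ranges: [-2.77, 2.77], [-0.9, 2.22], [0.21, 2.48], [-1.53, 4.67], [0.24, 2.81], [-2.84, 2.84]. Speed limits (rad/s): [2.79, 2.79, 3.14, 3.14, 3.14, 3.14].

INTERFACE

Orientations are given as a unit quaternion [x, y, z, w].
In Python, from plant import get_state, read_camera, sign_off gives the robot as it stands.
- The arm moves only by the shell command python3 -m inch 'ROWS' [FORCE]. ROWS is JSON, a list of rows, each an object of numbers: "ax", "ay", "az": the turn, a rotation vector about the tool's x, y, z in rad; "x", "y", "z": the shift along the tool's x, y, z in mm; "hand": the closure, from -1 (fully open) to 1 (shut). In form: [{"ax": .., "ay": .., "az": .., "x": .., "y": .., "z": .., "hand": ..}, ...]. A call has 1 to 5 rows; each row shifts and turns the commanded pose from where the row before left it, along the tool's axes as they then stand; what a row does not reach is not made up. A row lasts 1/12 s, in which the tool goes at most 41.7 mm and 7.16 degrees, less where a joint would pass 70% of its speed; a pose out of reach is approached as far as the arm can. A call with a gripper value outside its range is refused whole. The fingers move at their own pace and stop on an object; FORCE is the grip in N (left out, the last holds). Time passes only in rows, so rows that do not move let the fingers close. It gives the time, the measured TCP pose, the force and the opening at its end, in the units of the state.
- get_state(): the state, without advancing time (a new reading comes with each control period).
- read_camera(name): name is "scene" or "top" or "wrist"; returns a dict with "img" (400x640x3 uint8, red, green, blue), "fov_y" (degrees; the focal length in pixels is half the picture's height over the tangent of half this angle, whatever the lens; pixels are square), "cx", "cy" (the principal point, pixels), "T" (4x4, takes a point from camera to world coordinates); the wrist camera has in their place "T_tool_cam" (4x4, takes a point from camera to tool coordinates, whose origin is the TCP and whose axes are the tool frame's). Camera axes: x right, y down, z forward; pixel columns grow to the right and rows downward; lengths in m; the calibration is good to about 2 mm. A picture is of the moment at which its call begins: read the wrist's pose just before it. There is no depth.
- sign_off(): hands the job in, once; it reports no verdict.
The state is a dict: "time": time; "qpos": joint angles; "dq": joint speeds; "joint_efforts": joint torques, N m; "eef_pos": TCP position; "tcp_rot": TCP orientation; "contact_force": force on the tool from outside, world axes, zero at the start; "wrist_torque": the same for the moment, N m; "opening": opening from 0.0 (shut) to 1.0 (fully open).
Only numpy, scipy, OpenCV 4.12 (cv2) and the standard library are available. Lean on these libraries where they do the work, as an engineer would, in place of code of your own. Each camera call takes 0.05 s, during which the arm holds its last target. There are 200 camera calls.

## Working session

There is one attempt and no reset: what is moved stays moved. The work goes in short steps, Python scripts to look and compute and a shell command to move; the robot and the scene stay as the last step left them, time stands still between calls to the robot, and variables do not carry over. Pictures are saved under pics/ and viewed, about 8 in all and at most 12, crops included, and the job is handed in when it is done.

```bash
mkdir -p pics; ls
cat > h.py <<'E'
import numpy as np,cv2
from plant import get_state,read_camera
from scipy.spatial.transform import Rotation as R
def cam(n):
    s=get_state(); c=read_camera(n); h,w=c["img"].shape[:2]
    c["f"]=h/2/np.tan(np.radians(c["fov_y"])/2)
    if n=="wrist":
        T=np.eye(4);T[:3,:3]=R.from_quat(s["tcp_rot"]).as_matrix();T[:3,3]=s["eef_pos"]
        c["T"]=T@c["T_tool_cam"]
    c["T"]=np.array(c["T"]); return c
def ray(c,u,v,z):
    d=c["T"][:3,:3]@np.array([(u-c["cx"])/c["f"],(v-c["cy"])/c["f"],1]);o=c["T"][:3,3]
    return o+d*(z-o[2])/d[2]
def proj(c,p):
    q=c["T"][:3,:3].T@(np.array(p)-c["T"][:3,3]);return q[0]/q[2]*c["f"]+c["cx"],q[1]/q[2]*c["f"]+c["cy"]
def save(c,name): cv2.imwrite("pics/"+name,c["img"][:,:,::-1])
E
python3 - <<'E'
from h import *
s=get_state();print(s)
for n in("top","scene"):
    c=cam(n);save(c,n+".png");print(n,c["f"],c["T"].round(3).tolist())
    np.save(n+".npy",c,allow_pickle=True)
E
```

```text
pics
{'time': 0.0, 'qpos': array([-1.33700263e+00,  2.87155220e-01,  1.57819727e+00, -1.32081925e-06,
        1.27862025e+00, -1.49963020e-01]), 'dq': array([-1.40860840e-03, -1.26360630e-03,  4.32716020e-04,  4.78233149e-05,
       -1.38080331e-03,  6.28548132e-04]), 'joint_efforts': array([ 9.83092141e-04, -4.05975330e+01, -2.92627591e+01, -6.82951236e-05,
        5.71083860e-03, -1.37442633e-06]), 'eef_pos': array([ 0.25262369, -0.62524905,  0.24094315]), 'tcp_rot': array([-0.58560586,  0.39609166, -0.39485219,  0.58674433]), 'contact_force': array([-0.5181106 , -0.61592457, -0.15542263]), 'wrist_torque': array([-0.02375324, -0.02233695, -0.01512272]), 'opening': 1.0002443408840478}
top 486.5889504260061 [[-0.027, -0.996, 0.087, 0.456], [-1.0, 0.026, -0.009, -0.001], [0.007, -0.087, -0.996, 1.329], [0.0, 0.0, 0.0, 1.0]]
scene 370.9979169937189 [[-0.729, 0.467, -0.501, 1.078], [0.685, 0.508, -0.523, 0.547], [0.01, -0.724, -0.69, 0.844], [0.0, 0.0, 0.0, 1.0]]
```

View pics/top.png

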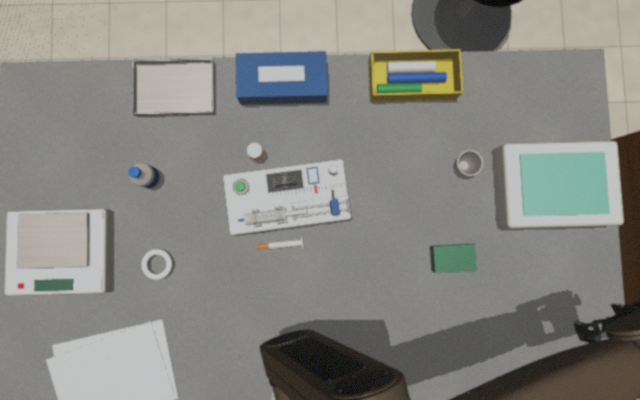

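View pics/scene.png

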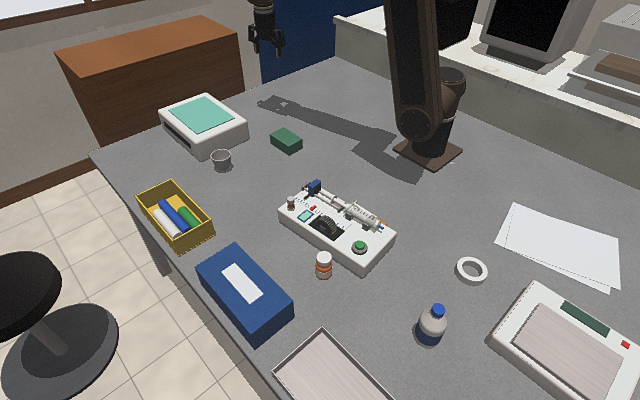

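The top view shows the pump with deck corners near (224,176), (344,160), (351,220) and (232,233). The green button is at about (240,187), the wheel at about (285,181), the red mark at about (316,189) and the blue pusher at about (335,205). The scene view agrees with this layout.

Run:
```python
from h import *
s=get_state();M=R.from_quat(s["tcp_rot"]).as_matrix();print(M.round(3).tolist())
c=np.load("top.npy",allow_pickle=True).item()
roi=c["img"][150:245,215:360].astype(int)
m=((roi.min(2)>150)).astype(np.uint8)
m=cv2.morphologyEx(m,cv2.MORPH_CLOSE,np.ones((9,9)))
cs,_=cv2.findContours(m,0,2);k=max(cs,key=cv2.contourArea)
r=cv2.boxPoints(cv2.minAreaRect(k))+[215,150];print(r)
P=np.array([ray(c,u,v,.06) for u,v in r]);print(P.round(3));print("ctr",P.mean(0))
for i in range(4):
  d=P[(i+1)%4]-P[i];print(np.hypot(*d[:2]),np.arctan2(d[1],d[0]))
hsv=cv2.cvtColor(c["img"],cv2.COLOR_RGB2HSV)
g=cv2.inRange(hsv,(45,100,60),(80,255,255));g[:150]=0;g[245:]=0;g[:,:215]=0;g[:,260:]=0
v,u=np.nonzero(g);print("btn",u.mean(),v.mean(),ray(c,u.mean(),v.mean(),.082))
rd=cv2.inRange(hsv,(0,130,80),(6,255,255))|cv2.inRange(hsv,(172,130,80),(180,255,255));rd[:180]=0;rd[200:]=0;rd[:,:290]=0;rd[:,345:]=0
v,u=np.nonzero(rd);print("mark",len(u),u.mean(),v.mean(),ray(c,u.mean(),v.mean(),.063))
w=read_camera("wrist");print(np.array(w["T_tool_cam"]).round(3).tolist(),w["fov_y"])
```

```text
[[0.374, -0.001, 0.927], [-0.927, 0.002, 0.374], [-0.002, -1.0, 0.0]]
[[221.45415688 174.40611076]
 [342.69869995 158.24017906]
 [350.70742798 218.30567169]
 [229.46289062 234.47160339]]
[[ 0.61   0.223  0.06 ]
 [ 0.644 -0.096  0.06 ]
 [ 0.486 -0.112  0.06 ]
 [ 0.452  0.204  0.06 ]]
ctr [0.54800028 0.05445729 0.06      ]
0.3209805391574431 -1.462694238185958
0.15913048438961827 -3.042149314940284
0.3175658424871668 1.6765812798298458
0.15840178374790084 0.12096653680756594
btn 239.79545454545453 186.11363636363637 [0.57543115 0.1721012  0.082     ]
mark 0 nan nan [nan nan nan]
[[1.0, 0.001, 0.001, 0.0], [-0.001, -0.28, 0.96, -0.133], [0.001, -0.96, -0.28, 0.071], [0.0, 0.0, 0.0, 1.0]] 69.01623877910895<stdin>:16: RuntimeWarning: Mean of empty slice.
  ret = ret.dtype.type(ret / rcount)
```

```bash
A='{"x":-25.4,"z":28.4,"hand":1}'; python3 -m inch '[{"x":-25.4,"z":28.4,"hand":1},{"x":-25.4,"z":28.4,"hand":1},{"x":-25.4,"z":28.4,"hand":1},{"x":-25.4,"z":28.4,"hand":1},{"x":-25.4,"z":28.4,"hand":1}]' 30
python3 -m inch '[{"x":-25.4,"z":28.4,"hand":1},{"x":-25.4,"z":28.4,"hand":1},{"x":-25.4,"z":28.4,"hand":1},{"x":-25.4,"z":28.4,"hand":1},{"x":-25.4,"z":28.4,"hand":1}]'
python3 -m inch '[{"x":-25.4,"z":28.4,"hand":1},{"x":-25.4,"z":28.4,"hand":1},{"x":-25.4,"z":28.4,"hand":1},{"x":-25.4,"z":28.4,"hand":1},{"x":-25.4,"z":28.4,"hand":1}]'
python3 -m inch '[{"x":-25.4,"z":28.4,"hand":1},{"x":-25.4,"z":28.4,"hand":1},{"x":-25.4,"z":28.4,"hand":1},{"x":-25.4,"z":28.4,"hand":1},{"x":-25.4,"z":28.4,"hand":1}]'
python3 -m inch '[{"ay":0.093,"hand":1},{"ay":0.093,"hand":1},{"ay":0.092,"hand":1},{"hand":1},{"hand":1}]'
python3 - <<'E'
from h import *
s=get_state();M=R.from_quat(s["tcp_rot"]).as_matrix();print(s["eef_pos"],M.round(3).tolist(),s["opening"])
c=cam("wrist");save(c,"w1.png");np.save("w1.npy",c,allow_pickle=True)
E
```

```text
[ 0.25264604 -0.62540085  0.24120782] [[0.374, -0.0, 0.927], [-0.927, 0.002, 0.374], [-0.002, -1.0, 0.0]] 0.9989511313436173validation failed for argument at $[0]...
validation failed for argument at $[0]...
validation failed for argument at $[0]...
validation failed for argument at $[0]...
validation failed for argument at $[0]...
```

View pics/w1.png

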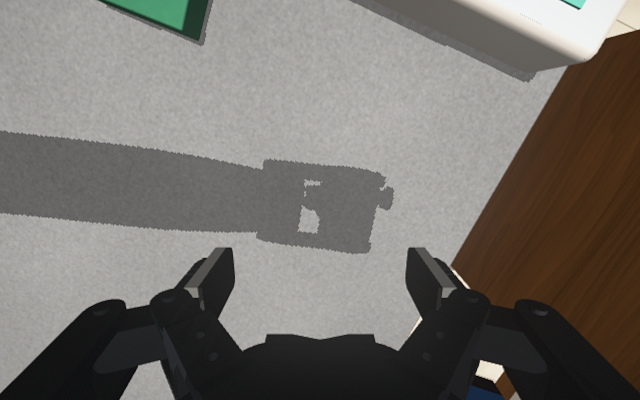

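The moves were refused, probably because every key is required. The picture shows only the open gripper over an empty table. I'll resend with full rows.

```bash
python3 -m inch '[{"ax":0,"ay":0,"az":0,"x":-25.4,"y":0,"z":28.4,"hand":1},{"ax":0,"ay":0,"az":0,"x":-25.4,"y":0,"z":28.4,"hand":1},{"ax":0,"ay":0,"az":0,"x":-25.4,"y":0,"z":28.4,"hand":1},{"ax":0,"ay":0,"az":0,"x":-25.4,"y":0,"z":28.4,"hand":1},{"ax":0,"ay":0,"az":0,"x":-25.4,"y":0,"z":28.4,"hand":1}]' 30
```

```text
time: 0.62
eef_pos: [0.3372, -0.4532, 0.242]
tcp_rot: [-0.586, 0.396, -0.396, 0.586]
contact_force: [1.1, -0.1, -0.2]
opening: 0.299
```

```bash
python3 -m inch '[{"ax":0,"ay":0,"az":0,"x":-25.4,"y":0,"z":28.4,"hand":1},{"ax":0,"ay":0,"az":0,"x":-25.4,"y":0,"z":28.4,"hand":1},{"ax":0,"ay":0,"az":0,"x":-25.4,"y":0,"z":28.4,"hand":1},{"ax":0,"ay":0,"az":0,"x":-25.4,"y":0,"z":28.4,"hand":1},{"ax":0,"ay":0,"az":0,"x":-25.4,"y":0,"z":28.4,"hand":1}]'
python3 -m inch '[{"ax":0,"ay":0,"az":0,"x":-25.4,"y":0,"z":28.4,"hand":1},{"ax":0,"ay":0,"az":0,"x":-25.4,"y":0,"z":28.4,"hand":1},{"ax":0,"ay":0,"az":0,"x":-25.4,"y":0,"z":28.4,"hand":1},{"ax":0,"ay":0,"az":0,"x":-25.4,"y":0,"z":28.4,"hand":1},{"ax":0,"ay":0,"az":0,"x":-25.4,"y":0,"z":28.4,"hand":1}]'
python3 -m inch '[{"ax":0,"ay":0,"az":0,"x":-25.4,"y":0,"z":28.4,"hand":1},{"ax":0,"ay":0,"az":0,"x":-25.4,"y":0,"z":28.4,"hand":1},{"ax":0,"ay":0,"az":0,"x":-25.4,"y":0,"z":28.4,"hand":1},{"ax":0,"ay":0,"az":0,"x":-25.4,"y":0,"z":28.4,"hand":1},{"ax":0,"ay":0,"az":0,"x":-25.4,"y":0,"z":28.4,"hand":1}]'
python3 -m inch '[{"ax":0,"ay":0.093,"az":0,"x":0,"y":0,"z":0,"hand":1},{"ax":0,"ay":0.093,"az":0,"x":0,"y":0,"z":0,"hand":1},{"ax":0,"ay":0.092,"az":0,"x":0,"y":0,"z":0,"hand":1},{"ax":0,"ay":0,"az":0,"x":0,"y":0,"z":0,"hand":1},{"ax":0,"ay":0,"az":0,"x":0,"y":0,"z":0,"hand":1}]'
python3 - <<'E'
from h import *
s=get_state();M=R.from_quat(s["tcp_rot"]).as_matrix();print(s["eef_pos"],M.round(3).tolist(),s["opening"])
c=cam("wrist");save(c,"w2.png");np.save("w2.npy",c,allow_pickle=True)
E
```

```text
time: 1.03
eef_pos: [0.4214, -0.2821, 0.2423]
tcp_rot: [-0.586, 0.396, -0.396, 0.586]
contact_force: [-0.1, -0.4, -0.1]
opening: -0.002
time: 1.45
eef_pos: [0.5055, -0.1112, 0.2424]
tcp_rot: [-0.586, 0.395, -0.396, 0.586]
contact_force: [0.6, -0.6, 1.2]
opening: 0.002
time: 1.87
eef_pos: [0.5896, 0.0598, 0.2422]
tcp_rot: [0.586, -0.395, 0.395, -0.586]
contact_force: [0.1, -0.9, 0.3]
opening: -0.002
time: 2.28
eef_pos: [0.5891, 0.058, 0.2421]
tcp_rot: [0.526, -0.472, 0.472, -0.526]
contact_force: [0.3, 0.7, -0.1]
opening: 0.001
[0.58910027 0.05795113 0.2420805 ] [[0.108, -0.0, 0.994], [-0.994, 0.0, 0.108], [-0.0, -1.0, -0.0]] 0.001079585119252097
```

View pics/w2.png

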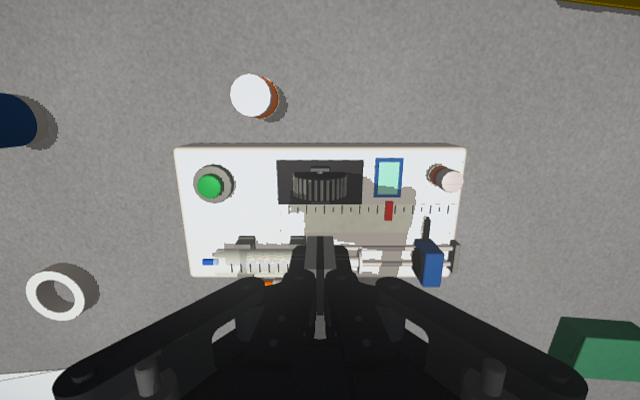

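The wrist view shows the wheel centred at (320,185), the button at (209,185) and the red mark at (389,211). The pointer tip is near (427,218), and the shut fingertips are at (319,237).

```bash
cat >> h.py <<'E'
def masks(c,box=(380,195,450,245)):
    hsv=cv2.cvtColor(c["img"],cv2.COLOR_RGB2HSV)
    rd=cv2.inRange(hsv,(0,130,80),(8,255,255))|cv2.inRange(hsv,(172,130,80),(180,255,255))
    gr=cv2.inRange(hsv,(50,120,60),(75,255,255))
    return rd,gr,hsv
def cen(m,u0,v0,u1,v1):
    v,u=np.nonzero(m[v0:v1,u0:u1]);return u.mean()+u0,v.mean()+v0,len(u),(u.min()+u0,u.max()+u0,v.min()+v0,v.max()+v0)
E
python3 - <<'E'
from h import *
c=np.load("w2.npy",allow_pickle=True).item()
rd,gr,hsv=masks(c)
a=cen(rd,370,195,405,230);print("mark",a)
b=cen(gr,185,160,235,210);print("btn",b)
# pump deck far/side edges: white mask
w=cv2.inRange(hsv,(0,0,190),(180,50,255));
w=cv2.morphologyEx(w,cv2.MORPH_OPEN,np.ones((3,3)))
far=[(u,np.nonzero(w[130:175,u])[0].min()+130) for u in range(190,455,8)]
p=np.array([ray(c,u,v,.06) for u,v in far]);k=np.polyfit(p[:,1],p[:,0],1);print("far edge yaw",-np.arctan(k[0]),np.std(p[:,0]-np.polyval(k,p[:,1])))
L=[];Rr=[]
for v in range(160,240,8):
    x=np.nonzero(w[v,150:480])[0]+150;L.append(ray(c,x.min(),v,.06));Rr.append(ray(c,x.max(),v,.06))
th=-np.arctan(k[0]);print("v range",x.min(),x.max())
ex=np.array([np.cos(th),np.sin(th)]);ey=np.array([-ex[1],ex[0]])
yl=np.median(np.array(L)[:,:2]@ey);yr=np.median(np.array(Rr)[:,:2]@ey);xf=np.median(p[:,:2]@ex)
print("L,R",yl,yr,yl-yr,"xf",xf);O=ex*(xf-.08)+ey*(yl+yr)/2;print("origin",O)
pf=lambda q:((q[:2]-O)@ex,(q[:2]-O)@ey)
print("btn pump",pf(ray(c,b[0],b[1],.082)),"mark",pf(ray(c,a[0],a[1],.064)))
for v in (214,217,220,224,228): print(v,c["img"][v,416:440].sum(1)//3)
print("row/col ptr",[pf(ray(c,427,v,.07)) for v in (214,218,222)])
print("wheel world",O+ex*.041)
E
```

```text
mark (np.float64(388.55555555555554), np.float64(210.5), 126, (np.int64(385), np.int64(392), np.int64(202), np.int64(219)))
btn (np.float64(208.8111888111888), np.float64(186.22610722610722), 429, (np.int64(197), np.int64(220), np.int64(175), np.int64(197)))
far edge yaw 0.10943314479200496 1.2395478693212408e-16
v range 185 454
L,R 0.1504294160624685 -0.16402562388371728 0.3144550399461858 xf 0.6285239097442843
origin [0.54598519 0.05314952]
btn pump (np.float64(0.043183101011046235), np.float64(0.11472126950716661)) mark (np.float64(0.010634701999995097), np.float64(-0.07778487234717958))
214 [230 229 229 230 230 230 230 230 231 232 232 231 232 217 229 232 230 230
 230 229 230 230 229 230]
217 [230 230 230 230 230 231 234 179 158 166  87  35  85 206 232 231 230 230
 229 229 230 229 229 230]
220 [229 230 230 229 230 231 236 187  89  46  51  56  55  43 147 227 231 230
 229 230 229 230 229 229]
224 [230 229 230 230 231 236 184 136  71  54  58  60  56  47 171 229 231 230
 229 229 229 229 230 229]
228 [229 229 229 230 234 180 163  95  48  56  56  57  53  77 225 233 230 229
 229 229 230 229 229 229]
row/col ptr [(np.float64(0.008545593532205258), np.float64(-0.1192145262226193)), (np.float64(0.0038336468725029224), np.float64(-0.11970121305010732)), (np.float64(-0.0009169725370203559), np.float64(-0.12019189430267693))]
wheel world [0.58673993 0.05762733]
```

Pointer to mark is about 42 mm, or about 98 mm of rim travel. I'll descend over the -y side of the wheel.

```bash
python3 -m inch '[{"ax":0,"ay":0,"az":0,"x":2.4,"y":26,"z":0,"hand":1},{"ax":0,"ay":0,"az":0,"x":2.4,"y":26,"z":0,"hand":1},{"ax":0,"ay":0,"az":0,"x":2.4,"y":26,"z":0,"hand":1},{"ax":0,"ay":0,"az":0,"x":2.4,"y":26,"z":0,"hand":1},{"ax":0,"ay":0,"az":0,"x":2.4,"y":26,"z":0,"hand":1}]'
python3 -m inch '[{"ax":0,"ay":0,"az":0,"x":0,"y":2,"z":0,"hand":1},{"ax":0,"ay":0,"az":0,"x":0,"y":1,"z":0,"hand":1},{"ax":0,"ay":0,"az":0,"x":0,"y":0,"z":0,"hand":1}]'
python3 -m inch '[{"ax":0,"ay":0,"az":0,"x":0,"y":1,"z":0,"hand":1},{"ax":0,"ay":0,"az":0,"x":0,"y":0,"z":0,"hand":1}]'
python3 -m inch '[{"ax":0,"ay":0,"az":0,"x":0,"y":1,"z":0,"hand":1},{"ax":0,"ay":0,"az":0,"x":0,"y":0,"z":0,"hand":1}]'
```

```text
time: 2.75
eef_pos: [0.5904, 0.0455, 0.1114]
tcp_rot: [-0.526, 0.472, -0.473, 0.526]
contact_force: [-0.8, 0.4, 0.1]
opening: 0.002
time: 3.0
eef_pos: [0.5908, 0.0459, 0.1103]
tcp_rot: [-0.526, 0.473, -0.473, 0.526]
contact_force: [0.3, 0.7, 0.0]
opening: -0.005
time: 3.17
eef_pos: [0.5911, 0.0461, 0.1098]
tcp_rot: [-0.525, 0.472, -0.473, 0.526]
contact_force: [0.6, -0.5, 0.7]
opening: 0.002
time: 3.33
eef_pos: [0.5907, 0.0461, 0.1079]
tcp_rot: [-0.526, 0.473, -0.473, 0.526]
contact_force: [0.0, -0.1, 0.3]
opening: 0.001
```

```bash
python3 -m inch '[{"ax":0,"ay":0,"az":0,"x":0,"y":1,"z":0,"hand":1},{"ax":0,"ay":0,"az":0,"x":0,"y":0,"z":0,"hand":1}]'
python3 -m inch '[{"ax":0,"ay":0,"az":0,"x":0,"y":0.7,"z":0,"hand":1},{"ax":0,"ay":0,"az":0,"x":0,"y":0,"z":0,"hand":1}]'
```

```text
time: 3.5
eef_pos: [0.5906, 0.046, 0.1064]
tcp_rot: [-0.526, 0.473, -0.473, 0.526]
contact_force: [0.2, 0.8, 1.2]
opening: 0.003
time: 3.67
eef_pos: [0.5907, 0.0458, 0.1062]
tcp_rot: [0.526, -0.473, 0.473, -0.526]
contact_force: [-1.2, -0.5, 3.1]
opening: 0.001
```

```bash
python3 -m inch '[{"ax":0,"ay":0,"az":0,"x":-2.4,"y":0,"z":0,"hand":1},{"ax":0,"ay":0,"az":0,"x":-2.4,"y":0,"z":0,"hand":1}]'
```

```text
time: 3.83
eef_pos: [0.5903, 0.0502, 0.1068]
tcp_rot: [0.526, -0.473, 0.473, -0.525]
contact_force: [-3.8, -1.4, 7.5]
opening: 0.001
```

```bash
python3 -m inch '[{"ax":0,"ay":0,"az":0,"x":-2.4,"y":0,"z":0,"hand":1},{"ax":0,"ay":0,"az":0,"x":-2.4,"y":0,"z":0,"hand":1},{"ax":0,"ay":0,"az":0,"x":-2.4,"y":0,"z":0,"hand":1},{"ax":0,"ay":0,"az":0,"x":-2.4,"y":0,"z":0,"hand":1}]'
python3 -m inch '[{"ax":0,"ay":0,"az":0,"x":-2.4,"y":0,"z":0,"hand":1},{"ax":0,"ay":0,"az":0,"x":-2.4,"y":0,"z":0,"hand":1},{"ax":0,"ay":0,"az":0,"x":-2.4,"y":0,"z":0,"hand":1},{"ax":0,"ay":0,"az":0,"x":-2.4,"y":0,"z":0,"hand":1},{"ax":0,"ay":0,"az":0,"x":0,"y":0,"z":0,"hand":1}]'
python3 - <<'E'
from h import *
c=cam("wrist");save(c,"w3.png");np.save("w3.npy",c,allow_pickle=True)
E
```

```text
time: 4.17
eef_pos: [0.5892, 0.0602, 0.1069]
tcp_rot: [0.526, -0.473, 0.473, -0.526]
contact_force: [-2.9, -1.0, 6.8]
opening: -0.0
time: 4.58
eef_pos: [0.5881, 0.0705, 0.1061]
tcp_rot: [-0.525, 0.473, -0.473, 0.526]
contact_force: [-2.5, 1.1, 5.7]
opening: -0.005
```

View pics/w3.png

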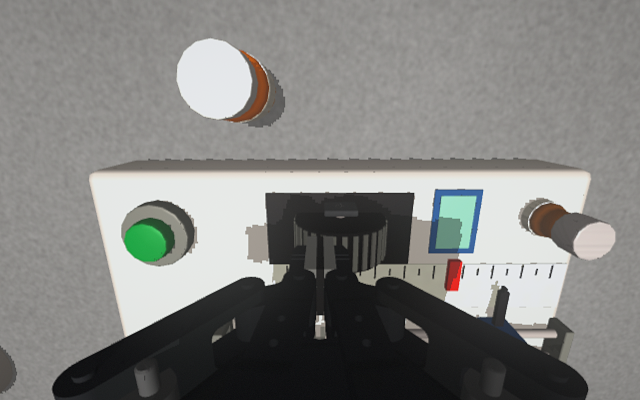

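The view shows the pointer at about (502,288) and the mark at (454,275), so both are visible while rolling and the gap has shrunk. I'll measure it.

```bash
cat >> h.py <<'E'
O=np.array([.548,.0533]);th=.108
ex=np.array([np.cos(th),np.sin(th)]);ey=np.array([-ex[1],ex[0]])
pf=lambda q:np.array([(q[:2]-O)@ex,(q[:2]-O)@ey])
def meas(c):
    """pointer-tip y and mark y (pump frame, m)"""
    rd,_,hsv=masks(c)
    W=lambda x,y,z:proj(c,np.r_[O+ex*x+ey*y,z])
    u0,v0=map(int,W(.024,-.055,.066));u1,v1=map(int,W(-.004,-.100,.066))
    a=cen(rd,u0,v0,u1,v1);my=pf(ray(c,a[0],a[1],.063))
    dark=(hsv[:,:,2]<100)
    pts=[]
    for x in (.001,.0):   # rows on the pointer just behind the tip
        v=int(round(W(x,-.09,.07)[1]));ua=int(W(x,-.07,.07)[0]);ub=int(W(x,-.13,.07)[0])
        us=np.nonzero(dark[v,ua:ub])[0]+ua
        pts.append((v,us.tolist(),[pf(ray(c,u,v,.07)).round(4).tolist() for u in (us.min(),us.max())] if len(us) else None))
    return my,a,pts
E
python3 - <<'E'
from h import *
for n in("w2","w3"):
    c=np.load(n+".npy",allow_pickle=True).item();print(n,*meas(c),sep="\n ")
E
```

```text
w2
 [ 0.00839255 -0.07795239]
 (np.float64(388.55555555555554), np.float64(210.5), 126, (np.int64(385), np.int64(392), np.int64(202), np.int64(219)))
 [(219, [426, 427, 428, 429], [[0.0008, -0.1186], [0.0008, -0.122]]), (220, [424, 425, 426, 427, 428, 429], [[-0.0004, -0.1165], [-0.0004, -0.1221]])]
w3
 [ 0.00782824 -0.07857863]
 (np.float64(453.33164556962026), np.float64(274.8354430379747), 395, (np.int64(445), np.int64(461), np.int64(260), np.int64(290)))
 [(289, [446, 500, 501, 502, 503, 504, 505, 506, 507], [[0.0014, -0.0714], [0.0013, -0.112]]), (291, [497, 498, 499, 500, 501, 502, 503, 504, 505, 506], [[-0.0002, -0.1056], [-0.0002, -0.1116]])]
```

Run:
```python
from h import *
c=np.load("w3.npy",allow_pickle=True).item()
i=c["img"][240:340,420:580];cv2.imwrite("pics/z3.png",cv2.resize(i,None,fx=5,fy=5,interpolation=0)[:,:,::-1])
```

```text
(no output)
```

View pics/z3.png

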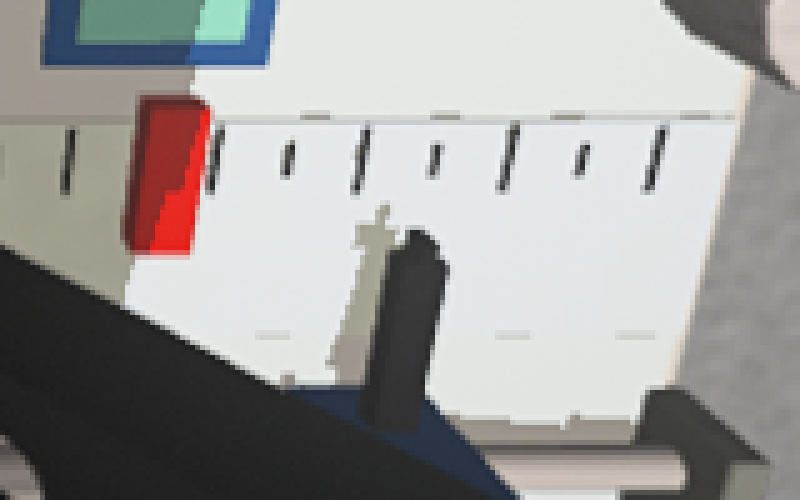

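The crop puts the pointer tip at about (504,287) in the full image, still well to the right of the red bar.

```bash
python3 - <<'E'
from h import *
c=np.load("w2.npy",allow_pickle=True).item();print(pf(ray(c,427,218,.07)))
c=np.load("w3.npy",allow_pickle=True).item();print(pf(ray(c,504.2,287,.07)))
E
python3 -m inch '[{"ax":0,"ay":0,"az":0,"x":0,"y":-5,"z":0,"hand":1},{"ax":0,"ay":0,"az":0,"x":8,"y":-5,"z":0,"hand":1},{"ax":0,"ay":0,"az":0,"x":8,"y":0,"z":0.5,"hand":1},{"ax":0,"ay":0,"az":0,"x":8,"y":5,"z":0.5,"hand":1},{"ax":0,"ay":0,"az":0,"x":0,"y":5,"z":0,"hand":1}]'
python3 -m inch '[{"ax":0,"ay":0,"az":0,"x":0,"y":0,"z":0,"hand":1}]'
```

```text
[ 0.0019859  -0.11962802]
[ 0.00287072 -0.10990581]
time: 5.05
eef_pos: [0.5921, 0.044, 0.1054]
tcp_rot: [-0.525, 0.473, -0.474, 0.525]
contact_force: [-0.8, -0.0, 7.9]
opening: -0.001
time: 5.13
eef_pos: [0.5922, 0.0441, 0.1057]
tcp_rot: [0.526, -0.472, 0.474, -0.525]
contact_force: [-0.7, -1.7, 3.6]
opening: -0.001
```

```bash
S() { :; }
python3 -m inch '[{"ax":0,"ay":0,"az":0,"x":-2.4,"y":0,"z":0,"hand":1},{"ax":0,"ay":0,"az":0,"x":-2.4,"y":0,"z":0,"hand":1},{"ax":0,"ay":0,"az":0,"x":-2.4,"y":0,"z":0,"hand":1},{"ax":0,"ay":0,"az":0,"x":-2.4,"y":0,"z":0,"hand":1},{"ax":0,"ay":0,"az":0,"x":-2.4,"y":0,"z":0,"hand":1}]'
python3 -m inch '[{"ax":0,"ay":0,"az":0,"x":-2.4,"y":0,"z":0,"hand":1},{"ax":0,"ay":0,"az":0,"x":-2.4,"y":0,"z":0,"hand":1},{"ax":0,"ay":0,"az":0,"x":-2.4,"y":0,"z":0,"hand":1},{"ax":0,"ay":0,"az":0,"x":-2.4,"y":0,"z":0,"hand":1},{"ax":0,"ay":0,"az":0,"x":-2.4,"y":0,"z":0,"hand":1}]'
python3 -m inch '[{"ax":0,"ay":0,"az":0,"x":0,"y":0,"z":0,"hand":1}]'
python3 -m inch '[{"ax":0,"ay":0,"az":0,"x":0,"y":-5,"z":0,"hand":1},{"ax":0,"ay":0,"az":0,"x":8,"y":-5,"z":0,"hand":1},{"ax":0,"ay":0,"az":0,"x":8,"y":0,"z":0,"hand":1},{"ax":0,"ay":0,"az":0,"x":8,"y":5,"z":0,"hand":1},{"ax":0,"ay":0,"az":0,"x":0,"y":5,"z":0,"hand":1}]'
python3 -m inch '[{"ax":0,"ay":0,"az":0,"x":0,"y":0,"z":0,"hand":1}]'
python3 -m inch '[{"ax":0,"ay":0,"az":0,"x":-2.4,"y":0,"z":0,"hand":1},{"ax":0,"ay":0,"az":0,"x":-2.4,"y":0,"z":0,"hand":1},{"ax":0,"ay":0,"az":0,"x":-2.4,"y":0,"z":0,"hand":1},{"ax":0,"ay":0,"az":0,"x":-2.4,"y":0,"z":0,"hand":1},{"ax":0,"ay":0,"az":0,"x":-2.4,"y":0,"z":0,"hand":1}]'
python3 -m inch '[{"ax":0,"ay":0,"az":0,"x":-2.4,"y":0,"z":0,"hand":1},{"ax":0,"ay":0,"az":0,"x":-2.4,"y":0,"z":0,"hand":1},{"ax":0,"ay":0,"az":0,"x":-2.4,"y":0,"z":0,"hand":1},{"ax":0,"ay":0,"az":0,"x":-2.4,"y":0,"z":0,"hand":1},{"ax":0,"ay":0,"az":0,"x":-2.4,"y":0,"z":0,"hand":1}]'
python3 -m inch '[{"ax":0,"ay":0,"az":0,"x":0,"y":0,"z":0,"hand":1}]'
python3 - <<'E'
from h import *
c=cam("wrist");save(c,"w4.png");np.save("w4.npy",c,allow_pickle=True)
print(*meas(c),sep="\n")
i=c["img"][230:330,400:560];cv2.imwrite("pics/z4.png",cv2.resize(i,None,fx=5,fy=5,interpolation=0)[:,:,::-1])
E
```

```text
time: 5.55
eef_pos: [0.5908, 0.0576, 0.1069]
tcp_rot: [-0.526, 0.473, -0.473, 0.526]
contact_force: [-2.2, -1.0, 7.7]
opening: 0.001
time: 5.97
eef_pos: [0.5894, 0.0699, 0.1064]
tcp_rot: [-0.525, 0.473, -0.473, 0.526]
contact_force: [-0.6, 0.3, 3.5]
opening: 0.002
time: 6.05
eef_pos: [0.5894, 0.0704, 0.1062]
tcp_rot: [-0.525, 0.473, -0.473, 0.526]
contact_force: [-0.7, 0.9, 5.9]
opening: -0.001
time: 6.47
eef_pos: [0.5918, 0.044, 0.1053]
tcp_rot: [0.525, -0.473, 0.474, -0.525]
contact_force: [-0.1, -0.8, 12.9]
opening: -0.002
time: 6.55
eef_pos: [0.592, 0.044, 0.1057]
tcp_rot: [0.526, -0.473, 0.474, -0.525]
contact_force: [-0.9, -1.7, 3.1]
opening: 0.001
time: 6.97
eef_pos: [0.5906, 0.0572, 0.1069]
tcp_rot: [0.526, -0.473, 0.473, -0.525]
contact_force: [-3.2, -1.5, 9.2]
opening: -0.002
time: 7.38
eef_pos: [0.5893, 0.0695, 0.1064]
tcp_rot: [-0.526, 0.473, -0.473, 0.526]
contact_force: [-0.9, -0.5, 3.8]
opening: 0.003
time: 7.47
eef_pos: [0.5892, 0.0701, 0.1062]
tcp_rot: [-0.525, 0.473, -0.473, 0.526]
contact_force: [-1.2, 1.8, 6.1]
opening: -0.001
[ 0.00804156 -0.07858325]
(np.float64(452.39285714285717), np.float64(275.76785714285717), 392, (np.int64(444), np.int64(460), np.int64(261), np.int64(291)))
[(291, [462, 463, 464, 465, 466, 467, 468, 469, 470], [[0.0008, -0.0828], [0.0008, -0.0882]]), (292, [462, 463, 464, 465, 466, 467, 468, 469, 470, 471], [[0.0, -0.0829], [-0.0, -0.089]])]
```

View pics/z4.png

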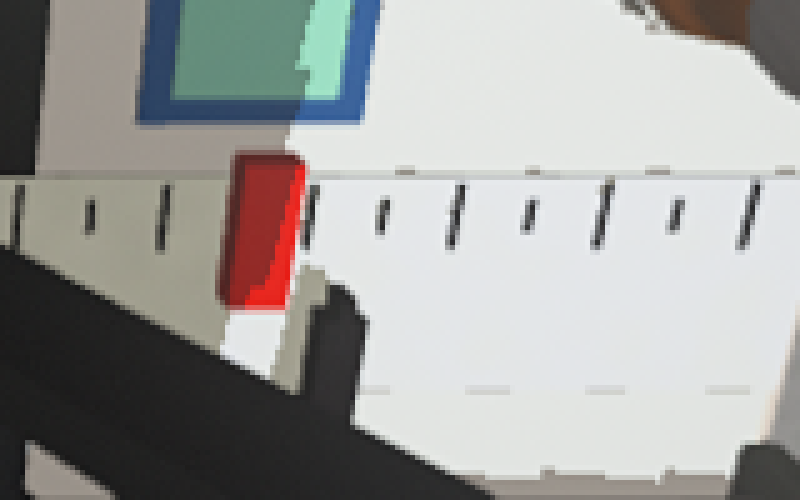

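The pointer tip is at about (468,287) and the mark top face at about (453,276), so roughly 8 mm remain, or about 19 mm of rim. I'll make a shorter stroke and then look from directly above the mark.

```bash
python3 -m inch '[{"ax":0,"ay":0,"az":0,"x":0,"y":-5,"z":0,"hand":1},{"ax":0,"ay":0,"az":0,"x":8,"y":-5,"z":0,"hand":1},{"ax":0,"ay":0,"az":0,"x":8,"y":0,"z":0,"hand":1},{"ax":0,"ay":0,"az":0,"x":4,"y":5,"z":0,"hand":1},{"ax":0,"ay":0,"az":0,"x":0,"y":5,"z":0,"hand":1}]'
python3 -m inch '[{"ax":0,"ay":0,"az":0,"x":0,"y":0,"z":0,"hand":1}]'
python3 -m inch '[{"ax":0,"ay":0,"az":0,"x":-2,"y":0,"z":0,"hand":1},{"ax":0,"ay":0,"az":0,"x":-2,"y":0,"z":0,"hand":1},{"ax":0,"ay":0,"az":0,"x":-2,"y":0,"z":0,"hand":1},{"ax":0,"ay":0,"az":0,"x":-2,"y":0,"z":0,"hand":1}]'
python3 -m inch '[{"ax":0,"ay":0,"az":0,"x":-2,"y":0,"z":0,"hand":1},{"ax":0,"ay":0,"az":0,"x":-2,"y":0,"z":0,"hand":1},{"ax":0,"ay":0,"az":0,"x":-2,"y":0,"z":0,"hand":1},{"ax":0,"ay":0,"az":0,"x":-2,"y":0,"z":0,"hand":1}]'
python3 -m inch '[{"ax":0,"ay":0,"az":0,"x":0,"y":0,"z":0,"hand":1},{"ax":0,"ay":0,"az":0,"x":0,"y":0,"z":0,"hand":1}]'
python3 - <<'E'
from h import *
c=cam("wrist");print(*meas(c),sep="\n")
E
```

```text
time: 7.93
eef_pos: [0.5917, 0.0484, 0.1058]
tcp_rot: [-0.525, 0.473, -0.474, 0.525]
contact_force: [-3.9, -5.5, 32.2]
opening: -0.006
time: 8.02
eef_pos: [0.5917, 0.0484, 0.1066]
tcp_rot: [0.526, -0.473, 0.474, -0.525]
contact_force: [-2.0, -0.7, 6.1]
opening: 0.003
time: 8.35
eef_pos: [0.5907, 0.0573, 0.1069]
tcp_rot: [0.526, -0.473, 0.473, -0.526]
contact_force: [-2.9, -0.7, 9.2]
opening: 0.001
time: 8.68
eef_pos: [0.5899, 0.0654, 0.1068]
tcp_rot: [0.526, -0.473, 0.473, -0.526]
contact_force: [-2.5, -1.3, 7.6]
opening: -0.0
time: 8.85
eef_pos: [0.5899, 0.0658, 0.1068]
tcp_rot: [-0.526, 0.473, -0.473, 0.526]
contact_force: [-1.9, -0.5, 7.7]
opening: -0.002
[ 0.00850398 -0.07836906]
(np.float64(445.39502762430936), np.float64(274.98342541436466), 362, (np.int64(437), np.int64(453), np.int64(261), np.int64(291)))
[(290, [447, 448, 449, 450, 451, 452], [[0.0014, -0.0774], [0.0014, -0.0807]]), (292, [444, 445, 446, 447, 448, 449, 450, 451, 452, 453], [[-0.0002, -0.0756], [-0.0002, -0.0816]])]
```

The pointer reads about -78.6 mm and the mark about -78.4 mm. I'll lift and check from right above.

```bash
python3 -m inch '[{"ax":0,"ay":0,"az":0,"x":0,"y":-10,"z":0,"hand":1},{"ax":0,"ay":0,"az":0,"x":0,"y":-25,"z":0,"hand":1},{"ax":0,"ay":0,"az":0,"x":15,"y":-25,"z":0,"hand":1},{"ax":0,"ay":0,"az":0,"x":20,"y":-20,"z":-10,"hand":1},{"ax":0,"ay":0,"az":0,"x":20,"y":0,"z":-10,"hand":1}]'
python3 -m inch '[{"ax":0,"ay":0,"az":0,"x":20,"y":0,"z":-10,"hand":1},{"ax":0,"ay":0,"az":0,"x":15,"y":0,"z":-10,"hand":1},{"ax":0,"ay":0,"az":0,"x":0,"y":0,"z":0,"hand":1},{"ax":0,"ay":0,"az":0,"x":0,"y":0,"z":0,"hand":1}]'
python3 - <<'E'
from h import *
c=cam("wrist");np.save("w5.npy",c,allow_pickle=True)
print(*meas(c),sep="\n")
u,v=map(int,proj(c,np.r_[O+ey*-.078,.065]));print(u,v)
i=c["img"][v-60:v+60,u-80:u+80];cv2.imwrite("pics/z5.png",cv2.resize(i,None,fx=5,fy=5,interpolation=0)[:,:,::-1])
E
```

```text
time: 9.32
eef_pos: [0.5778, 0.0083, 0.1907]
tcp_rot: [-0.524, 0.47, -0.475, 0.528]
contact_force: [-0.0, -1.2, 1.4]
opening: -0.001
time: 9.65
eef_pos: [0.5586, -0.0284, 0.1851]
tcp_rot: [0.525, -0.474, 0.473, -0.525]
contact_force: [0.7, 0.6, -0.5]
opening: 0.002
[ 0.00910754 -0.07703405]
(np.float64(313.6720430107527), np.float64(188.06989247311827), 186, (np.int64(310), np.int64(318), np.int64(177), np.int64(200)))
[(199, [314, 315, 316], [[0.0009, -0.0774], [0.0009, -0.0792]]), (200, [312, 313, 314, 315, 316, 317, 318], [[-0.0001, -0.0756], [-0.0001, -0.0809]])]
314 198
```

View pics/z5.png

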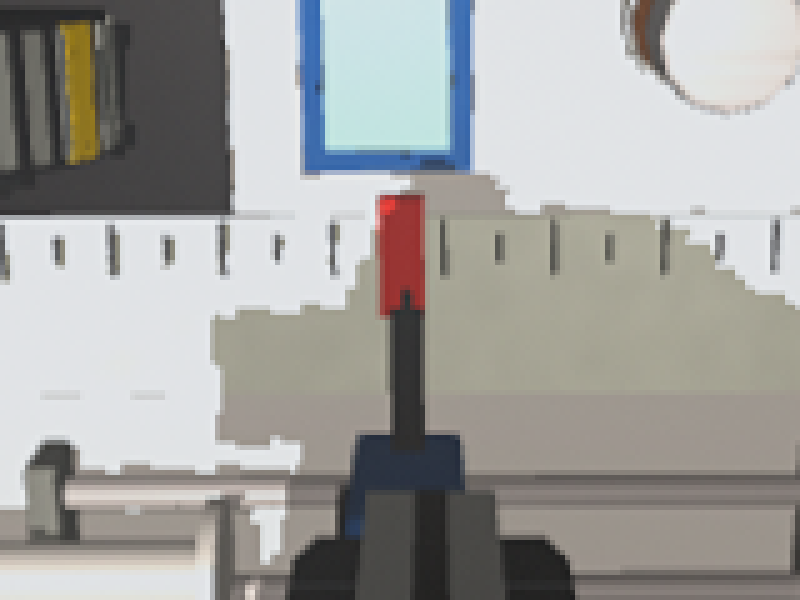

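From above, the tip is at crop column 406 and the mark spans 378–425. The offset is about 0.8 mm on the -y side, well inside the mark. Next is the button.

```bash
python3 -m inch '[{"ax":0,"ay":0,"az":0,"x":-39,"y":0,"z":8,"hand":1},{"ax":0,"ay":0,"az":0,"x":-39,"y":0,"z":8,"hand":1},{"ax":0,"ay":0,"az":0,"x":-39,"y":0,"z":8,"hand":1},{"ax":0,"ay":0,"az":0,"x":-39,"y":0,"z":8,"hand":1},{"ax":0,"ay":0,"az":0,"x":-39,"y":0,"z":8,"hand":1}]'
python3 -m inch '[{"ax":0,"ay":0,"az":0,"x":0,"y":0,"z":0,"hand":1},{"ax":0,"ay":0,"az":0,"x":0,"y":0,"z":0,"hand":1},{"ax":0,"ay":0,"az":0,"x":0,"y":0,"z":0,"hand":1}]'
```

```text
time: 10.12
eef_pos: [0.5781, 0.1734, 0.1853]
tcp_rot: [-0.526, 0.473, -0.472, 0.526]
contact_force: [0.8, -0.3, -0.7]
opening: 0.001
time: 10.37
eef_pos: [0.578, 0.1712, 0.1851]
tcp_rot: [0.526, -0.473, 0.472, -0.526]
contact_force: [-0.9, -0.7, 0.3]
opening: 0.0
```

```bash
python3 -m inch '[{"ax":0,"ay":0,"az":0,"x":0,"y":25,"z":0,"hand":1},{"ax":0,"ay":0,"az":0,"x":0,"y":25,"z":0,"hand":1},{"ax":0,"ay":0,"az":0,"x":0,"y":25,"z":0,"hand":1},{"ax":0,"ay":0,"az":0,"x":0,"y":12,"z":0,"hand":1},{"ax":0,"ay":0,"az":0,"x":0,"y":0,"z":0,"hand":1}]'
python3 -m inch '[{"ax":0,"ay":0,"az":0,"x":0,"y":3,"z":0,"hand":1},{"ax":0,"ay":0,"az":0,"x":0,"y":3,"z":0,"hand":1},{"ax":0,"ay":0,"az":0,"x":0,"y":0,"z":0,"hand":1}]'
python3 -m inch '[{"ax":0,"ay":0,"az":0,"x":0,"y":2,"z":0,"hand":1},{"ax":0,"ay":0,"az":0,"x":0,"y":2,"z":0,"hand":1},{"ax":0,"ay":0,"az":0,"x":0,"y":0,"z":0,"hand":1}]'
```

```text
time: 10.78
eef_pos: [0.5759, 0.1689, 0.0948]
tcp_rot: [0.527, -0.475, 0.472, -0.523]
contact_force: [-0.2, 0.1, 0.0]
opening: 0.0
time: 11.03
eef_pos: [0.5792, 0.1701, 0.0938]
tcp_rot: [-0.525, 0.472, -0.473, 0.526]
contact_force: [-0.3, 0.4, 0.7]
opening: -0.002
time: 11.28
eef_pos: [0.5795, 0.1704, 0.0899]
tcp_rot: [-0.525, 0.472, -0.474, 0.527]
contact_force: [0.5, -0.8, 2.5]
opening: 0.001
```

```bash
python3 -m inch '[{"ax":0,"ay":0,"az":0,"x":0,"y":1.5,"z":0,"hand":1},{"ax":0,"ay":0,"az":0,"x":0,"y":1.5,"z":0,"hand":1},{"ax":0,"ay":0,"az":0,"x":0,"y":0,"z":0,"hand":1}]'
python3 -m inch '[{"ax":0,"ay":0,"az":0,"x":0,"y":1,"z":0,"hand":1},{"ax":0,"ay":0,"az":0,"x":0,"y":0,"z":0,"hand":1},{"ax":0,"ay":0,"az":0,"x":0,"y":0,"z":0,"hand":1}]'
```

```text
time: 11.53
eef_pos: [0.5795, 0.1704, 0.0871]
tcp_rot: [-0.525, 0.472, -0.474, 0.526]
contact_force: [1.1, -0.6, 5.8]
opening: 0.001
time: 11.78
eef_pos: [0.5795, 0.1704, 0.087]
tcp_rot: [-0.525, 0.472, -0.473, 0.526]
contact_force: [-1.9, -0.9, 10.1]
opening: 0.003
```

The finger reached a hard stop 6 mm below the button's rest height, and the force rose to 10 N. Lifting off, then a final check.

```bash
python3 -m inch '[{"ax":0,"ay":0,"az":0,"x":0,"y":-8,"z":0,"hand":1},{"ax":0,"ay":0,"az":0,"x":0,"y":-25,"z":0,"hand":1},{"ax":0,"ay":0,"az":0,"x":0,"y":-35,"z":0,"hand":1},{"ax":0,"ay":0,"az":0,"x":10,"y":-35,"z":0,"hand":1},{"ax":0,"ay":0,"az":0,"x":30,"y":-20,"z":0,"hand":1}]'
python3 -m inch '[{"ax":0,"ay":0,"az":0,"x":35,"y":0,"z":0,"hand":1},{"ax":0,"ay":0,"az":0,"x":35,"y":0,"z":0,"hand":1},{"ax":0,"ay":0,"az":0,"x":0,"y":0,"z":0,"hand":1},{"ax":0,"ay":0,"az":0,"x":0,"y":0,"z":0,"hand":1},{"ax":0,"ay":0,"az":0,"x":0,"y":0,"z":0,"hand":1}]'
python3 - <<'E'
from h import *
c=cam("wrist");save(c,"w6.png");print(*meas(c),sep="\n")
E
```

```text
time: 12.2
eef_pos: [0.5828, 0.1331, 0.2111]
tcp_rot: [-0.525, 0.471, -0.472, 0.528]
contact_force: [0.2, -0.5, 1.6]
opening: -0.001
time: 12.62
eef_pos: [0.5892, 0.0613, 0.2066]
tcp_rot: [0.526, -0.474, 0.472, -0.525]
contact_force: [0.6, 1.0, -0.1]
opening: -0.002
[ 0.00888126 -0.07784082]
(np.float64(400.0065359477124), np.float64(221.13725490196077), 153, (np.int64(396), np.int64(404), np.int64(212), np.int64(232)))
[(231, [401, 402, 403], [[0.001, -0.0776], [0.001, -0.0796]]), (232, [399, 400, 401, 402, 403, 404], [[-0.0, -0.0757], [-0.0, -0.0807]])]
```

View pics/w6.png

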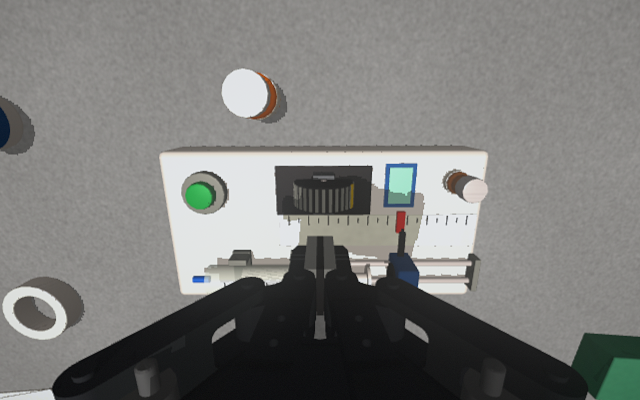

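The pointer at (402,231) is on the red mark at (400,221). The button at (199,195) is up, the vial and jar are still standing, and the arm is clear of everything. Handing in.

```bash
python3 -c "from plant import sign_off;print(sign_off())"
```

```text
the job is handed in; nothing more can be done
None
```

I rolled the thumbwheel in four fingertip strokes until the pointer stood over the red mark. I then pressed the green button once, released it, raised the arm clear and handed the job in at about 13 s of the 72 s allowed.

- **Pointer:** the last two looks put the tip about 0.8 mm to the -y side of the mark's middle (the limit is 4 mm). The pose calibration itself is only good to about 2 mm.
- **Button:** the finger met a hard stop at 6 mm of travel, with the force rising to 10 N. The last picture shows the button up again, but I only judged that by eye.
- **Wheel force:** strokes ran at about 3 to 9 N, mostly inside the advised range. Coming down for the final stroke, one reading reached 32 N on the wheel. The pointer still moved as expected, and this was below the 40 N limit.
- **Other things:** the vial, pill jar and tape looked undisturbed in the last picture. The syringe is partly hidden by the gripper there and I did not measure its position. I did not check the spare syringe, spirit bottle, bowl or swab box again at the end; the arm was not meant to touch any of them.
- **Refused commands:** my first batch of moves was refused because some keys were missing, with no effect on the scene.

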